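Pack the sample carton with a stack of tins

TASK

Make up the sample carton, the empty one with the divider: in its wide compartment put the flat rectangular tin on the floor, the closed low round tin centred on top of it and the smallest round tin centred on top of that, and stand the tall round can upright on the floor of the narrow compartment. Leave the oval tin, the square can and the opened empty tin where they are. Finish with everything released and standing still.

Things in the scene. Friction and masses are not known exactly. Their poses are not given: they have to be found in the camera images.
- carton: Sample carton: empty cardboard tray 260 (x) x 150 (y) x 30 mm high, fixed to the table left or right of the tins. Walls, divider 4 mm, floor 3 mm thick. Origin: underside centre; x points away from the robot within 15 deg. A wall-high divider at x=+32 mm makes a wide compartment (x -126 to +30, centre -48) near the robot and a narrow one (x +34 to +126, centre +80) beyond; both y -71 to +71.
- full_carton: A carton of the same outside size, fixed on the other side of the tins, without divider and already full of eight low tins (60 mm across) that cannot be taken out; their tops are 39 mm above the table. Not part of the job. Origin: centre of its underside. Beyond the tins, from x = 0.80 m, a fixed roller conveyor 0.11 m high.
- flat_tin: Flat rectangular closed fish tin with square corners and a pull tab: 96 (its x) x 64 (its y) x 28 mm high; flat lid. About 170 g. Origin: centre of its underside, z up. Upright among the tins; x axis within 30 deg of world x. All tins stand loose in a 3 x 3 pattern about 125 mm apart ahead of the robot.
- low_tin: Low round closed tin with a flat brass-coloured lid: 60 mm across, 34 mm high. About 110 g. Origin: centre of its underside, z up. Upright among the tins; x axis within 30 deg of world x.
- small_tin: Small round closed tin, the smallest of all: 36 mm across, 26 mm high, flat brass-coloured lid. About 50 g. Origin: centre of its underside, z up. Upright among the tins; x axis within 30 deg of world x.
- tall_can: Tall round closed can: 48 mm across, 66 mm high, flat lid with a small pull tab. About 180 g. Origin: centre of its underside, z up. Upright among the tins; x axis within 30 deg of world x.
- oval_tin: Look-alike that stays: closed tin of the flat tin's size but with half-round ends: 96 (its x) x 64 (its y) x 28 mm high. Origin: centre of its underside. Upright among the tins; x axis within 30 deg of world x.
- square_can: Look-alike that stays: square closed can as tall as the tall round can: 48 x 48 x 66 mm high. Origin: centre of its underside. Upright among the tins; x axis within 30 deg of world x.
- open_tin: Look-alike that stays: an opened, empty, hollow brass-coloured tin without lid or label, as large as the low tin: 60 mm across, 34 mm high, its inside visible from above. Origin: centre of its underside. Upright among the tins; x axis within 30 deg of world x. A label roll (68 mm across, 35 high) and a hand stamp (60 x 42 x 60 mm) fill the two other places of the tins' pattern.

How it is judged:
By the outcome, as a careful person would: the job done as asked, in the order asked, and still so for the second after the job is handed in, with the robot touching nothing.
It also fails if it takes over 109 s, if anything falls off the work surface, if the arm or the gripper's body presses on something with over 40 N, if the wrist force passes 120 N, or if a joint passes its speed limit or range.

ROBOT

A 7-joint arm with a two-finger parallel gripper is mounted at the origin on the work surface. World frame = base frame: x ahead of the robot, y to its left, z up, the work surface at z = 0. Lengths are in m, angles in rad, forces in N, time in s.
With the tool pointing down it reaches from about 0.4 to 0.85 m from the base axis. Payload 10.4 kg.
Tool frame: the origin (TCP) lies between the finger pads; the fingertips stand robot.tcp_to_tips ahead of it and the grasp point (between the pads) lies 11 mm behind it (robot.tcp_to_tips is the distance from the TCP to the fingertips, in m); y points along the fingers, z is the direction in which the jaws open and shut, and the axes are right-handed (so a half turn about y gives the same grasp; the last joint's range is limited). The gripper opens to 87 mm and grips with 3 to 60 N. Pads are 19 mm wide; open, the fingers measure 117 mm over their backs; the gripper's body (75 mm by 190 mm) begins 51 mm behind the grasp point.
Start: joints at [1.199, 0.332, -0.065, 1.46, 0.022, 1.35, -0.088], TCP at [0.214, -0.587, 0.231] pointing down, gripper open.
Joint ranges: [-2.6, 2.6], [-0.5, 2.12], [-1.47, 1.34], [0.16, 2.42], [-1.27, 4.41], [0.06, 2.06], [-2.6, 2.6]. Speed limits (rad/s): [2.22, 2.22, 2.79, 2.79, 3.14, 3.14, 3.14].

INTERFACE

Orientations are given as a 3x3 rotation matrix whose columns are the frame's x, y, z axes.
In Python, from plant import robot gives the robot as it stands. The module is installed in compiled form; this text tells all that it offers.
- The arm moves only by the tool servo_tool, never from a script. Its argument "commands" is text: rows parted by semicolons, each of 5 numbers parted by spaces: the shift along the tool's x, y, z as a fraction of full scale, then the turn about the tool's y as a fraction of full scale, then the closure, from 0 (fully open) to 1 (shut). A call has 1 to 5 rows; each row shifts and turns the commanded pose from where the row before left it, along the tool's axes as they then stand; what a row does not reach is not made up. Full scale, the value 1, is 20 cm for a shift and 2 pi rad for a turn. A row lasts 1/12 s, in which the tool goes at most 41.7 mm and 7.16 degrees, less where a joint would pass 70% of its speed; a pose out of reach is approached as far as the arm can. A call with a number of a shift or a turn outside -1 to 1 is refused whole. A call with a gripper value outside its range is refused whole. The fingers move at their own pace and stop on an object; the grip force is fixed at half the most. Time passes only in rows, so rows that do not move let the fingers close. It gives the time, the measured TCP pose, the force and the opening at its end, in the units of the state.
- robot.state(): the state, without advancing time (a new reading comes with each control period).
- robot.snapshot(name): name is "scene" or "top"; returns a dict with "color" (384x512x3 uint8, blue, green, red), "range_z" (384x512 float32, m along the optical axis (not along the pixel's ray), 0 where there is no reading), "mtx" (3x3 intrinsics, pixels), "R" (3x3) and "t" (3): a world point X has camera coordinates R X + t. Camera axes: x right, y down, z forward; pixel columns grow to the right and rows downward; lengths in m; the calibration is good to about 2 mm. A picture is of the moment at which its call begins.
- robot.finish_job(): hands the job in, once; it reports no verdict.
The state is a dict: "t": time; "q": joint angles; "joint_vel": joint speeds; "joint_torque": joint torques, N m; "ee_pos": TCP position; "ee_rot": TCP orientation; "ft_force": force on the tool from outside, world axes, zero at the start; "wrist_torque": the same for the moment, N m; "gripper_width": finger opening in m.
Only numpy, scipy, OpenCV 4.12 (cv2) and the standard library are available. Lean on these libraries where they do the work, as an engineer would, in place of code of your own. Each camera call takes 0.05 s, during which the arm holds its last target. There are 200 camera calls.

## Working session

There is one attempt and no reset: what is moved stays moved. The work goes in short steps, Python scripts to look and compute and a tool call to move; the robot and the scene stay as the last step left them, time stands still between calls to the robot, and variables do not carry over. Pictures are saved under pics/ and viewed, about 12 in all and at most 16, crops included, and the job is handed in when it is done.

Besides the shell and the picture viewer there is one more tool, called after "Request:" as name(argument=value, ...) on one line, values as JSON. servo_tool: Moves the arm, as the interface text tells. Its arguments: {"type":"object","properties":{"commands":{"type":"string"}},"required":["commands"]}

```bash
mkdir -p pics; python3 - <<'E'
from plant import robot
import cv2,numpy as np
s=robot.state(); print(s['t'],s['ee_pos'],np.round(s['ee_rot'],3),s['gripper_width'],robot.tcp_to_tips)
for n in ["top","scene"]:
    p=robot.snapshot(n); cv2.imwrite(f"pics/{n}1.png",p['color'])
    np.savez(f"{n}1.npz",**p); print(n,p['R'].round(3),p['t'],p['mtx'])
E
```

```text
0.0 [ 0.21347855 -0.58701114  0.22975759] [[-0.94  -0.001  0.342]
 [-0.342  0.001 -0.94 ]
 [ 0.    -1.    -0.001]] 0.08683771629904266 0.008
top [[-0.012 -1.     0.016]
 [-0.999  0.011 -0.047]
 [ 0.047 -0.017 -0.999]] [-0.0086313   0.5679387   0.87375132] [[406.62661275   0.         261.77742077]
 [  0.         406.62661275 190.2513114 ]
 [  0.           0.           1.        ]]
scene [[-0.428  0.904 -0.01 ]
 [ 0.534  0.244 -0.81 ]
 [-0.729 -0.352 -0.587]] [ 0.25968532 -0.28482992  1.50247113] [[395.71318523   0.         256.32446296]
 [  0.         395.71318523 185.05750992]
 [  0.           0.           1.        ]]
```

View pics/top1.png

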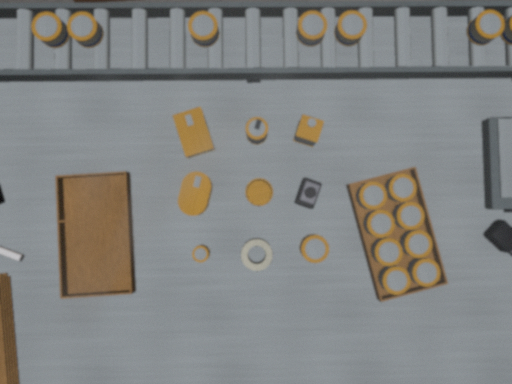

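View pics/scene1.png

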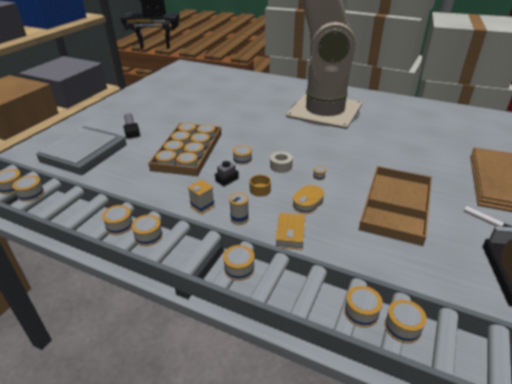

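The top view shows the flat tin at (193,132), oval (195,193), small tin (200,253), tall can (257,129), open tin (259,192), low tin (315,248), square can (309,130). The empty carton is at (95,235). The scene view agrees, with the divider visible towards the conveyor.

```bash
cat > h.py <<'E'
import numpy as np,cv2
def cloud(p):
    z=p['range_z'];v,u=np.indices(z.shape)
    K=p['mtx'];c=np.stack([(u-K[0,2])/K[0,0]*z,(v-K[1,2])/K[1,1]*z,z],-1)
    W=(c-p['t'])@p['R']; W[z==0]=np.nan
    return W
def meas(W,box,lo,hi):
    """box u0,v0,u1,v1; points with lo<z<hi -> centre, size, angle of rect in world xy"""
    P=W[box[1]:box[3],box[0]:box[2]].reshape(-1,3)
    P=P[(P[:,2]>lo)&(P[:,2]<hi)]
    r=cv2.minAreaRect((P[:,:2]*1000).astype(np.float32))
    return dict(n=len(P),rect=np.round(r[0],1),size=np.round(r[1],1),ang=round(r[2],1),mean=np.round(P.mean(0)*1000,1))
E
python3 - <<'E'
from h import *
p=dict(np.load('top1.npz'));W=cloud(p)
print('table',np.nanmedian(W[300:370,150:350,2]), W[175:180,225:230,2].mean())
for n,b,h in [('flat',(165,100,225,162),28),('oval',(170,165,222,222),28),('small',(180,235,220,270),26),('tall',(235,105,280,155),66),('open',(235,170,285,215),34),('roll',(235,235,280,280),35),('square',(288,105,335,155),66),('stamp',(288,170,335,215),60),('low',(295,225,335,270),34),('carton',(45,160,145,305),30)]:
    print(n,meas(W,b,(h-8)/1e3,(h+8)/1e3))
for u in (75,95,115): print(u,[ (v,int(W[v,u,2]*1000)) for v in range(168,300,2)][:40])
E
```

```text
table -0.0008395218002516505 -0.0008289980224003682
flat {'n': 1308, 'rect': array([696.1, 133.4]), 'size': array([96.7, 64. ]), 'ang': 17.2, 'mean': array([695.6, 133.1,  27.5])}
oval {'n': 1145, 'rect': array([562.3, 130.7]), 'size': array([64.3, 95.6]), 'ang': 73.9, 'mean': array([562.2, 130.6,  27.3])}
small {'n': 218, 'rect': array([433.1, 118.7]), 'size': array([34.3, 33.4]), 'ang': 33.0, 'mean': array([433.3, 118.6,  25.3])}
tall {'n': 413, 'rect': array([694.5,  -4. ]), 'size': array([45.6, 46.9]), 'ang': 89.6, 'mean': array([694.2,  -4.3,  65.8])}
open {'n': 128, 'rect': array([564.4,  -8. ]), 'size': array([57.4, 57.5]), 'ang': 44.3, 'mean': array([564.5,  -8. ,  32.8])}
roll {'n': 555, 'rect': array([430.9,  -2.1]), 'size': array([65.7, 65.5]), 'ang': 89.4, 'mean': array([430.6,  -1.3,  34.1])}
square {'n': 530, 'rect': array([ 693. , -114.4]), 'size': array([47.9, 48.1]), 'ang': 71.8, 'mean': array([ 693. , -114.3,   65.7])}
stamp {'n': 169, 'rect': array([ 560.4, -113.7]), 'size': array([31.1, 39.8]), 'ang': 72.0, 'mean': array([ 560.2, -114. ,   57.1])}
low {'n': 615, 'rect': array([ 441.7, -125.4]), 'size': array([57.8, 57.4]), 'ang': 89.2, 'mean': array([ 441.5, -125.3,   33.5])}
carton {'n': 1222, 'rect': array([477.8, 344.4]), 'size': array([260.4, 151.9]), 'ang': 2.9, 'mean': array([477.8, 347.9,  28.2])}Traceback (most recent call last):
  File "<stdin>", line 6, in <module>
ValueError: cannot convert float NaN to integer
```

```bash
cat > go.py <<'E'
# usage: go.py x y z(mm) heading(deg of tool z): remaining shift in tool axes (fractions) before turn, turn fraction
import sys,numpy as np
from plant import robot
s=robot.state();R=s['ee_rot'];p=s['ee_pos']*1000
x,y,z,h=map(float,sys.argv[1:5])
hd=np.degrees(np.arctan2(R[1,2],R[0,2]))
dh=(h-hd+90)%180-90
d=R.T@(np.array([x,y,z])-p)/200
print('t',round(s['t'],2),'pos',p.round(1),'head',round(hd,1),'w',round(s['gripper_width']*1e3,1),'F',s['ft_force'].round(1))
print('shift',d.round(3),'rows',round(np.linalg.norm(d)/.2,1),'turn',round(-dh/360,4))
E
python3 go.py 696 133.3 230 -72.8
```

```text
t 0.1 pos [ 213.5 -587.   229.9] head -70.0 w 87.0 F [ 0.8 -0.9  0.9]
shift [-3.498e+00  2.000e-03 -2.560e+00] rows 21.7 turn 0.0077
```

Request:
servo_tool(commands="-0.159 0 -0.116 0 0; -0.159 0 -0.116 0 0; -0.159 0 -0.116 0 0; -0.159 0 -0.116 0 0; -0.159 0 -0.116 0 0")

```text
t: 0.52
ee_pos: [0.324, -0.4222, 0.2303]
ee_rot: [[-0.94, -0.0, 0.342], [-0.342, 0.0, -0.94], [0.0, -1.0, -0.0]]
ft_force: [1.0, -0.5, 0.8]
gripper_width: 0.0871
```

Request:
servo_tool(commands="-0.159 0 -0.116 0 0; -0.159 0 -0.116 0 0; -0.159 0 -0.116 0 0; -0.159 0 -0.116 0 0; -0.159 0 -0.116 0 0")

```text
t: 0.93
ee_pos: [0.4337, -0.2588, 0.2305]
ee_rot: [[-0.94, -0.0, 0.342], [-0.342, -0.0, -0.94], [0.0, -1.0, 0.0]]
ft_force: [0.9, -0.9, -0.1]
gripper_width: 0.0868
```

Request:
servo_tool(commands="-0.159 0 -0.116 0 0; -0.159 0 -0.116 0 0; -0.159 0 -0.116 0 0; -0.159 0 -0.116 0 0; -0.159 0 -0.116 0 0")

```text
t: 1.35
ee_pos: [0.5435, -0.0956, 0.2305]
ee_rot: [[-0.94, -0.0, 0.342], [-0.342, -0.0, -0.94], [0.0, -1.0, 0.0]]
ft_force: [0.5, 0.0, 1.2]
gripper_width: 0.0868
```

```bash
python3 go.py 696 133.3 230 -72.8
```

```text
t 1.35 pos [543.5 -95.6 230.5] head -70.0 w 86.8 F [0.5 0.  1.2]
shift [-1.107  0.002 -0.815] rows 6.9 turn 0.0077
```

Request:
servo_tool(commands="-0.158 0 -0.116 0 0; -0.158 0 -0.116 0 0; -0.158 0 -0.116 0 0; -0.158 0 -0.116 0 0; -0.158 0 -0.116 0 0")

```text
t: 1.77
ee_pos: [0.6525, 0.0671, 0.2301]
ee_rot: [[-0.94, -0.001, 0.341], [-0.341, -0.0, -0.94], [0.001, -1.0, 0.0]]
ft_force: [0.7, 0.3, 0.9]
gripper_width: 0.087
```

Request:
servo_tool(commands="-0.158 0 -0.116 0 0; -0.158 0 -0.116 0.0077 0; 0 0.2 0 0 0; 0 0.2 0 0 0; 0 0.2 0 0 0")

```text
t: 2.18
ee_pos: [0.6954, 0.1321, 0.1087]
ee_rot: [[-0.955, 0.0, 0.297], [-0.297, 0.0, -0.955], [-0.001, -1.0, -0.0]]
ft_force: [1.2, -1.3, -0.4]
gripper_width: 0.0871
```

```bash
python3 go.py 696 133.3 13 -72.8
```

```text
t 2.18 pos [695.4 132.1 108.7] head -72.7 w 87.1 F [ 1.2 -1.3 -0.4]
shift [-0.004  0.479 -0.005] rows 2.4 turn 0.0003
```

Descend to TCP z = 13 mm, grip, lift.

Request:
servo_tool(commands="-0.004 0.16 -0.005 0 0; 0 0.16 0 0 0; 0 0.12 0 0 0; 0 0.036 0 0 0; 0 0 0 0 0")

```text
t: 2.6
ee_pos: [0.6942, 0.1316, 0.0127]
ee_rot: [[-0.955, -0.004, 0.296], [-0.296, -0.001, -0.955], [0.004, -1.0, -0.0]]
ft_force: [0.2, 0.1, -0.2]
gripper_width: 0.0869
```

Request:
servo_tool(commands="0 0 0 0 1; 0 0 0 0 1; 0 0 0 0 1; 0 0 0 0 1; 0 0 0 0 1")

```text
t: 3.02
ee_pos: [0.6965, 0.1322, 0.0167]
ee_rot: [[-0.955, 0.002, 0.296], [-0.296, 0.0, -0.955], [-0.002, -1.0, 0.0]]
ft_force: [-1.2, 0.1, 6.0]
gripper_width: 0.0634
```

Request:
servo_tool(commands="0 0 0 0 1; 0 0 0 0 1; 0 0 0 0 1; 0 -0.1 0 0 1; 0 -0.2 0 0 1")

```text
t: 3.43
ee_pos: [0.6925, 0.1309, 0.0705]
ee_rot: [[-0.955, -0.009, 0.296], [-0.296, -0.002, -0.955], [0.009, -1.0, -0.001]]
ft_force: [1.9, -1.3, -1.9]
gripper_width: 0.0639
```

Request:
servo_tool(commands="0 -0.2 0 0 1; 0 -0.2 0 0 1; 0 0 0 0 1; 0 0 0 0 1; 0 0 0 0 1")

```text
t: 3.85
ee_pos: [0.6954, 0.1318, 0.1546]
ee_rot: [[-0.955, -0.001, 0.296], [-0.296, -0.001, -0.955], [0.001, -1.0, 0.0]]
ft_force: [-0.1, 0.3, -2.9]
gripper_width: 0.0637
```

```bash
python3 go.py 429.9 342 150 -87.1; python3 - <<'E'
from plant import robot
import cv2
c=robot.snapshot("scene")['color']; cv2.imwrite("pics/s2.png",cv2.resize(c[80:280,150:460],None,fx=2.4,fy=2.4))
E
```

```text
t 3.85 pos [695.4 131.8 154.6] head -72.8 w 63.7 F [-0.1  0.3 -2.9]
shift [ 0.957  0.023 -1.397] rows 8.5 turn 0.0397
```

View pics/s2.png

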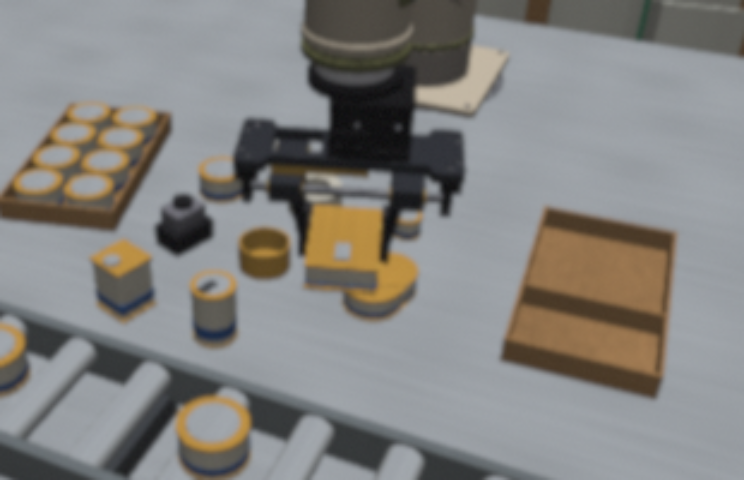

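The tin hangs level in the jaws at (345,250), with the oval tin and the others undisturbed.

Request:
servo_tool(commands="0 0 0 0.0195 1; 0 0 0 0.0195 1; 0.141 0 -0.124 0 1; 0.141 0 -0.124 0 1; 0.141 0 -0.124 0 1")

```text
t: 4.32
ee_pos: [0.6051, 0.2017, 0.1529]
ee_rot: [[-0.999, -0.003, 0.054], [-0.054, -0.001, -0.999], [0.004, -1.0, 0.001]]
ft_force: [-0.1, 1.0, -0.7]
gripper_width: 0.0634
```

Request:
servo_tool(commands="0.141 0 -0.124 0 1; 0.141 0 -0.124 0 1; 0.141 0 -0.124 0 1; 0.141 0 -0.124 0 1; 0.141 0 -0.124 0 1")

```text
t: 4.73
ee_pos: [0.4573, 0.3178, 0.1536]
ee_rot: [[-0.998, -0.002, 0.055], [-0.055, -0.002, -0.998], [0.002, -1.0, 0.002]]
ft_force: [1.1, 1.1, -0.7]
gripper_width: 0.0636
```

Request:
servo_tool(commands="0.141 0 -0.124 0 1; 0 0.1 0 0 1; 0 0.1 0 0 1; 0 0 0 0 1; 0 0 0 0 1")

```text
t: 5.15
ee_pos: [0.4291, 0.3398, 0.1136]
ee_rot: [[-0.998, -0.004, 0.055], [-0.055, -0.002, -0.998], [0.004, -1.0, 0.002]]
ft_force: [-0.0, 0.1, -0.1]
gripper_width: 0.0639
```

```bash
python3 go.py 429.9 342 17 -87.1; python3 - <<'E'
from plant import robot
import cv2
c=robot.snapshot("scene")['color']; cv2.imwrite("pics/s3.png",cv2.resize(c[80:280,250:490],None,fx=2.4,fy=2.4))
E
```

```text
t 5.15 pos [429.1 339.8 113.6] head -86.8 w 63.9 F [-0.   0.1 -0.1]
shift [-0.006  0.483 -0.012] rows 2.4 turn 0.0007
```

View pics/s3.png

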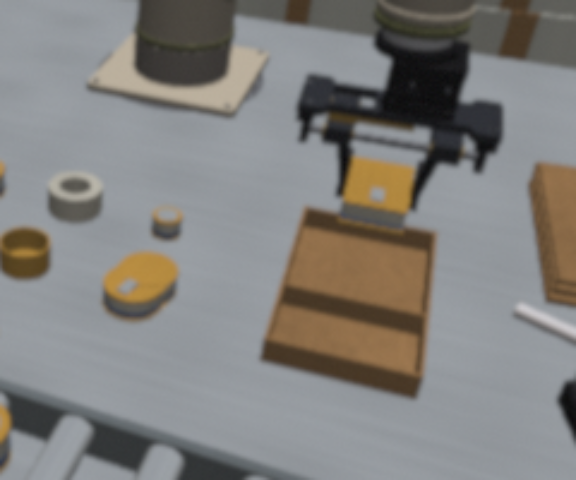

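The tin is above the wide compartment at (375,195). It looks nearer the robot only because of its height.

Request:
servo_tool(commands="-0.006 0.14 -0.012 0 1; 0 0.14 0 0 1; 0 0.1 0 0 1; 0 0.06 0 0 1; 0 0 0 0 1")

```text
t: 5.62
ee_pos: [0.4306, 0.3423, 0.0256]
ee_rot: [[-0.999, -0.003, 0.055], [-0.055, -0.002, -0.999], [0.003, -1.0, 0.002]]
ft_force: [-0.2, 0.5, -2.5]
gripper_width: 0.0636
```

Request:
servo_tool(commands="0 0.02 0 0 1; 0 0 0 0 1; 0 0.01 0 0 1; 0 0 0 0 1; 0 0 0 0 1")

```text
t: 6.03
ee_pos: [0.4315, 0.3436, 0.022]
ee_rot: [[-0.998, 0.001, 0.055], [-0.055, 0.0, -0.998], [-0.001, -1.0, -0.0]]
ft_force: [1.4, -0.9, -1.4]
gripper_width: 0.0639
```

Request:
servo_tool(commands="0 0.01 0 0 1; 0 0 0 0 1; 0 0.01 0 0 1; 0 0 0 0 1; 0 0 0 0 1")

```text
t: 6.45
ee_pos: [0.4315, 0.3436, 0.0195]
ee_rot: [[-0.998, 0.001, 0.055], [-0.055, -0.001, -0.998], [-0.001, -1.0, 0.001]]
ft_force: [-7.6, -6.5, 23.0]
gripper_width: 0.0639
```

Request:
servo_tool(commands="0 0.01 0 0 1; 0 0 0 0 1; 0 0 0 0 1; 0 0 0 0 1; 0 0 0 0 1")

```text
t: 6.87
ee_pos: [0.432, 0.3436, 0.0184]
ee_rot: [[-0.998, 0.003, 0.055], [-0.055, -0.001, -0.998], [-0.002, -1.0, 0.001]]
ft_force: [-9.2, -9.9, 35.1]
gripper_width: 0.0637
```

Request:
servo_tool(commands="0 -0.01 0 0 1; 0 0 0 0 0; 0 0 0 0 0; 0 0 0 0 0; 0 0 0 0 0")

```text
t: 7.28
ee_pos: [0.431, 0.3433, 0.017]
ee_rot: [[-0.998, -0.0, 0.055], [-0.055, -0.0, -0.998], [0.0, -1.0, 0.0]]
ft_force: [-0.4, 0.2, -0.5]
gripper_width: 0.0824
```

Request:
servo_tool(commands="0 0 0 0 0; 0 0 0 0 0; 0 -0.1 0 0 0; 0 -0.2 0 0 0; 0 -0.2 0 0 0")

```text
t: 7.7
ee_pos: [0.43, 0.3427, 0.1173]
ee_rot: [[-0.998, -0.003, 0.056], [-0.056, -0.002, -0.998], [0.003, -1.0, 0.001]]
ft_force: [0.6, 0.7, 0.2]
gripper_width: 0.087
```

```bash
python3 go.py 441.6 -125.3 130 -87.1
```

```text
t 7.7 pos [430.  342.7 117.3] head -86.8 w 87.0 F [0.6 0.7 0.2]
shift [ 0.073 -0.06   2.34 ] rows 11.7 turn 0.0008
```

Request:
servo_tool(commands="0.006 -0.005 0.195 0 0; 0.006 -0.005 0.195 0 0; 0.006 -0.005 0.195 0 0; 0.006 -0.005 0.195 0 0; 0.006 -0.005 0.195 0 0")

```text
t: 8.12
ee_pos: [0.4356, 0.1466, 0.1224]
ee_rot: [[-0.998, 0.0, 0.055], [-0.055, -0.0, -0.998], [-0.0, -1.0, 0.0]]
ft_force: [2.0, -0.2, 0.2]
gripper_width: 0.0871
```

Request:
servo_tool(commands="0.006 -0.005 0.195 0 0; 0.006 -0.005 0.195 0 0; 0.006 -0.005 0.195 0 0; 0.006 -0.005 0.195 0 0; 0.006 -0.005 0.195 0 0")

```text
t: 8.53
ee_pos: [0.4404, -0.0486, 0.1276]
ee_rot: [[-0.998, 0.001, 0.055], [-0.055, -0.0, -0.998], [-0.001, -1.0, 0.0]]
ft_force: [0.9, 0.1, 0.5]
gripper_width: 0.0874
```

Request:
servo_tool(commands="0.006 -0.005 0.195 0 0; 0.006 -0.005 0.195 0 0; 0 0 0 0 0; 0 0 0 0 0")

```text
t: 8.87
ee_pos: [0.4424, -0.1267, 0.1293]
ee_rot: [[-0.999, -0.0, 0.051], [-0.051, -0.0, -0.999], [0.0, -1.0, 0.0]]
ft_force: [-0.1, 0.9, 0.4]
gripper_width: 0.0871
```

```bash
python3 go.py 441.6 -125.3 14 -87.1;python3 - <<'E'
from h import *
from plant import robot
p=robot.snapshot("top");W=cloud(p);cv2.imwrite("pics/t4.png",p['color'])
print('flat',meas(W,(62,180,130,292),.023,.040))
B=W[185:290,70:122,2];print(np.nanpercentile(B,[5,20,50,80,95]).round(4))
E
```

```text
t 8.87 pos [ 442.4 -126.7  129.3] head -87.1 w 87.1 F [-0.1  0.9  0.4]
shift [ 0.003  0.576 -0.007] rows 2.9 turn 0.0001
flat {'n': 1798, 'rect': array([475.8, 341.1]), 'size': array([228.4, 145.9]), 'ang': 2.1, 'mean': array([444.6, 333.9,  29.9])}
[-0.      0.0014  0.0032  0.0292  0.0317]
```

View pics/t4.png

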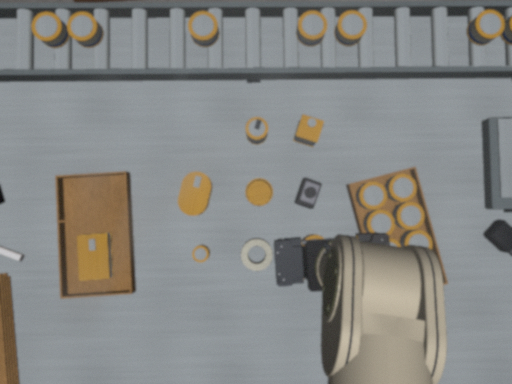

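The flat tin lies in the wide compartment at (94,257), aligned with the carton. Now I take the low tin.

Request:
servo_tool(commands="0.003 0.18 -0.007 0 0; 0 0.18 0 0 0; 0 0.15 0 0 0; 0 0.066 0 0 0; 0 0 0 0 0")

```text
t: 9.33
ee_pos: [0.4398, -0.1211, 0.0112]
ee_rot: [[-0.998, -0.005, 0.058], [-0.058, 0.002, -0.998], [0.005, -1.0, -0.002]]
ft_force: [0.3, -0.4, 1.1]
gripper_width: 0.0869
```

Request:
servo_tool(commands="0 0 0 0 1; 0 0 0 0 1; 0 0 0 0 1; 0 0 0 0 1; 0 0 0 0 1")

```text
t: 9.75
ee_pos: [0.4427, -0.1237, 0.0151]
ee_rot: [[-0.998, 0.002, 0.055], [-0.055, -0.001, -0.998], [-0.002, -1.0, 0.001]]
ft_force: [0.6, -1.8, 1.3]
gripper_width: 0.0614
```

```bash
python3 go.py 441.6 -125.3 14 -87.1;python3 - <<'E'
from h import *
from plant import robot
p=robot.snapshot("top");W=cloud(p)
print('flat',meas(W,(74,228,115,285),.023,.040))
print('small',meas(W,(180,235,220,270),.018,.034))
print('tall',meas(W,(235,105,280,155),.058,.074))
E
```

```text
t 9.75 pos [ 442.7 -123.7   15.1] head -86.8 w 61.4 F [ 0.6 -1.8  1.3]
shift [0.006 0.006 0.008] rows 0.1 turn 0.0008
flat {'n': 1408, 'rect': array([430.6, 344.4]), 'size': array([96. , 65.9]), 'ang': 3.2, 'mean': array([430.6, 343.6,  30.2])}
small {'n': 220, 'rect': array([433.3, 118.5]), 'size': array([34.2, 33.9]), 'ang': 33.0, 'mean': array([433.3, 118.5,  25.5])}
tall {'n': 412, 'rect': array([694.3,  -4.1]), 'size': array([45.6, 46.9]), 'ang': 89.4, 'mean': array([694.2,  -4.3,  65.8])}
```

Request:
servo_tool(commands="0 0 0 0 1; 0 -0.1 0 0 1; 0 -0.2 0 0 1; 0 -0.2 0 0 1; 0 0 0 0 1")

```text
t: 10.22
ee_pos: [0.4457, -0.124, 0.1212]
ee_rot: [[-0.998, 0.01, 0.055], [-0.055, -0.003, -0.998], [-0.01, -1.0, 0.003]]
ft_force: [2.5, -0.6, -0.5]
gripper_width: 0.0592
```

Request:
servo_tool(commands="-0.006 0 -0.195 0 1; -0.006 0 -0.195 0 1; -0.006 0 -0.195 0 1; -0.006 0 -0.195 0 1; -0.006 0 -0.195 0 1")

```text
t: 10.63
ee_pos: [0.4367, 0.0734, 0.1144]
ee_rot: [[-0.998, 0.001, 0.055], [-0.055, -0.0, -0.998], [-0.001, -1.0, 0.0]]
ft_force: [1.7, -1.3, -1.5]
gripper_width: 0.0593
```

Request:
servo_tool(commands="-0.006 0 -0.195 0 1; -0.006 0 -0.195 0 1; -0.006 0 -0.195 0 1; -0.006 0 -0.195 0 1; -0.006 0 -0.195 0 1")

```text
t: 11.05
ee_pos: [0.432, 0.2684, 0.1143]
ee_rot: [[-0.999, 0.0, 0.055], [-0.055, -0.0, -0.999], [-0.0, -1.0, 0.0]]
ft_force: [0.8, -0.1, -0.7]
gripper_width: 0.0595
```

Request:
servo_tool(commands="-0.006 0 -0.195 0 1; -0.006 0 -0.19 0 1; 0 0 0 0 1; 0 0 0 0 1; 0 0 0 0 1")

```text
t: 11.47
ee_pos: [0.4304, 0.3432, 0.1137]
ee_rot: [[-0.998, -0.001, 0.055], [-0.055, -0.001, -0.998], [0.001, -1.0, 0.001]]
ft_force: [-0.1, 0.3, -2.0]
gripper_width: 0.0597
```

```bash
python3 go.py 431.5 343.8 46 -87.1
```

```text
t 11.47 pos [430.4 343.2 113.7] head -86.8 w 59.7 F [-0.1  0.3 -2. ]
shift [-0.006  0.339 -0.003] rows 1.7 turn 0.0008
```

Request:
servo_tool(commands="-0.006 0.12 -0.003 0 1; 0 0.12 0 0 1; 0 0.06 0 0 1; 0 0 0 0 1; 0 0 0 0 1")

```text
t: 11.88
ee_pos: [0.4319, 0.3435, 0.0543]
ee_rot: [[-0.999, -0.001, 0.054], [-0.054, -0.001, -0.999], [0.001, -1.0, 0.001]]
ft_force: [0.5, 0.4, -0.6]
gripper_width: 0.0593
```

Request:
servo_tool(commands="0 0.01 0 0 1; 0 0 0 0 1; 0 0.01 0 0 1; 0 0 0 0 1; 0 0 0 0 1")

```text
t: 12.3
ee_pos: [0.4318, 0.3445, 0.0504]
ee_rot: [[-0.998, 0.0, 0.055], [-0.055, 0.0, -0.998], [-0.0, -1.0, -0.0]]
ft_force: [0.2, -0.3, -1.9]
gripper_width: 0.0595
```

Request:
servo_tool(commands="0 0.008 0 0 1; 0 0 0 0 1; 0 0 0 0 1; 0 0 0 0 1")

```text
t: 12.63
ee_pos: [0.4316, 0.3444, 0.0485]
ee_rot: [[-0.998, -0.0, 0.055], [-0.055, -0.0, -0.998], [0.0, -1.0, 0.0]]
ft_force: [0.1, 0.2, -1.0]
gripper_width: 0.0595
```

Request:
servo_tool(commands="0 0.007 0 0 1; 0 0 0 0 1; 0 0 0 0 1; 0 0 0 0 1")

```text
t: 12.97
ee_pos: [0.4317, 0.3444, 0.0471]
ee_rot: [[-0.998, -0.0, 0.055], [-0.055, -0.0, -0.998], [0.0, -1.0, 0.0]]
ft_force: [-0.4, 0.0, -1.3]
gripper_width: 0.0594
```

Request:
servo_tool(commands="0 0.006 0 0 1; 0 0 0 0 1; 0 0 0 0 1; 0 0 0 0 1")

```text
t: 13.3
ee_pos: [0.4318, 0.3445, 0.0462]
ee_rot: [[-0.998, 0.0, 0.055], [-0.055, 0.0, -0.998], [-0.0, -1.0, -0.0]]
ft_force: [-0.6, -1.1, 3.0]
gripper_width: 0.0594
```

Contact. Release.

Request:
servo_tool(commands="0 0 0 0 0; 0 0 0 0 0; 0 0 0 0 0; 0 0 0 0 0; 0 0 0 0 0")

```text
t: 13.72
ee_pos: [0.4316, 0.3444, 0.0458]
ee_rot: [[-0.998, -0.0, 0.055], [-0.055, -0.0, -0.998], [0.0, -1.0, 0.0]]
ft_force: [-0.0, -0.6, -0.7]
gripper_width: 0.0829
```

Request:
servo_tool(commands="0 0 0 0 0; 0 -0.1 0 0 0; 0 -0.2 0 0 0; 0 -0.2 0 0 0; 0 0 0 0 0")

```text
t: 14.13
ee_pos: [0.434, 0.3473, 0.1534]
ee_rot: [[-0.998, 0.008, 0.056], [-0.056, 0.006, -0.998], [-0.009, -1.0, -0.005]]
ft_force: [-0.4, 1.5, 0.2]
gripper_width: 0.0871
```

```bash
python3 go.py 433.3 118.5 120 -87.1
```

```text
t 14.13 pos [434.  347.3 153.4] head -86.8 w 87.1 F [-0.4  1.5  0.2]
shift [0.069 0.16  1.143] rows 5.8 turn 0.0008
```

Request:
servo_tool(commands="0.009 0.02 0.188 0 0; 0.009 0.02 0.188 0 0; 0.009 0.02 0.188 0 0; 0.009 0.02 0.188 0 0; 0.009 0.02 0.188 0 0")

```text
t: 14.55
ee_pos: [0.4328, 0.1545, 0.1258]
ee_rot: [[-0.998, 0.001, 0.055], [-0.055, -0.0, -0.998], [-0.001, -1.0, 0.0]]
ft_force: [1.0, 0.4, 0.6]
gripper_width: 0.0871
```

Request:
servo_tool(commands="0.009 0.02 0.188 0 0; 0 0 0 0 0; 0 0 0 0 0; 0 0 0 0 0")

```text
t: 14.88
ee_pos: [0.4335, 0.1189, 0.1222]
ee_rot: [[-0.998, 0.001, 0.055], [-0.055, 0.0, -0.998], [-0.001, -1.0, -0.0]]
ft_force: [0.0, 0.5, 0.1]
gripper_width: 0.087
```

```bash
python3 go.py 433.3 118.5 14 -87.1; python3 - <<'E'
from h import *
from plant import robot
p=robot.snapshot("top");W=cloud(p)
print('low',meas(W,(65,215,125,295),.058,.074))
E
```

```text
t 14.88 pos [433.5 118.9 122.2] head -86.8 w 87.0 F [0.  0.5 0.1]
shift [0.002 0.541 0.002] rows 2.7 turn 0.0007
low {'n': 667, 'rect': array([432.3, 345.9]), 'size': array([53.9, 58.8]), 'ang': 23.1, 'mean': array([431.3, 345.1,  64.4])}
```

Request:
servo_tool(commands="0.002 0.18 0.002 0 0; 0 0.18 0 0 0; 0 0.14 0 0 0; 0 0.04 0 0 0; 0 0 0 0 0")

```text
t: 15.35
ee_pos: [0.4314, 0.1191, 0.0124]
ee_rot: [[-0.998, -0.004, 0.058], [-0.058, 0.0, -0.998], [0.004, -1.0, -0.0]]
ft_force: [0.4, -0.8, -0.1]
gripper_width: 0.087
```

Request:
servo_tool(commands="0 0 0 0 1; 0 0 0 0 1; 0 0 0 0 1; 0 0 0 0 1; 0 0 0 0 1")

```text
t: 15.77
ee_pos: [0.4337, 0.1182, 0.0148]
ee_rot: [[-0.998, 0.002, 0.055], [-0.055, -0.0, -0.998], [-0.002, -1.0, 0.0]]
ft_force: [-0.2, -0.9, 0.0]
gripper_width: 0.0615
```

Request:
servo_tool(commands="0 0 0 0 1; 0 0 0 0 1; 0 0 0 0 1; 0 0 0 0 1; 0 0 0 0 1")

```text
t: 16.18
ee_pos: [0.433, 0.1181, 0.0139]
ee_rot: [[-0.998, -0.0, 0.055], [-0.055, -0.0, -0.998], [0.0, -1.0, 0.0]]
ft_force: [-1.1, -1.0, 2.1]
gripper_width: 0.0356
```

Request:
servo_tool(commands="0 -0.1 0 0 1; 0 -0.18 0 0 1; 0 -0.18 0 0 1; 0 -0.1 0 0 1; 0 0 0 0 1")

```text
t: 16.6
ee_pos: [0.4354, 0.1189, 0.1302]
ee_rot: [[-0.998, 0.007, 0.055], [-0.055, 0.001, -0.998], [-0.007, -1.0, -0.0]]
ft_force: [1.8, 0.2, -0.1]
gripper_width: 0.0351
```

Request:
servo_tool(commands="-0.009 0 -0.189 0 1; -0.009 0 -0.189 0 1; -0.009 0 -0.189 0 1; -0.009 0 -0.189 0 1; -0.009 0 -0.189 0 1")

```text
t: 17.02
ee_pos: [0.431, 0.3087, 0.125]
ee_rot: [[-0.999, -0.001, 0.055], [-0.055, -0.001, -0.999], [0.001, -1.0, 0.0]]
ft_force: [0.8, -0.1, -0.3]
gripper_width: 0.0351
```

Request:
servo_tool(commands="-0.009 0 -0.189 0 1; 0 0 0 0 1; 0 0 0 0 1; 0 0 0 0 1; 0 0 0 0 1")

```text
t: 17.43
ee_pos: [0.4315, 0.3437, 0.1253]
ee_rot: [[-0.999, -0.0, 0.054], [-0.054, -0.001, -0.999], [0.001, -1.0, 0.001]]
ft_force: [-0.4, 0.5, -1.5]
gripper_width: 0.0354
```

```bash
python3 go.py 431.3 344.8 79 -87.1
```

```text
t 17.43 pos [431.5 343.7 125.3] head -86.9 w 35.4 F [-0.4  0.5 -1.5]
shift [ 0.001  0.231 -0.006] rows 1.2 turn 0.0005
```

Descend to about TCP 83, then in small steps.

Request:
servo_tool(commands="0.001 0.1 -0.006 0 1; 0 0.08 0 0 1; 0 0.03 0 0 1; 0 0 0 0 1; 0 0 0 0 1")

```text
t: 17.85
ee_pos: [0.4313, 0.3457, 0.0843]
ee_rot: [[-0.999, 0.0, 0.054], [-0.054, -0.0, -0.999], [-0.0, -1.0, 0.0]]
ft_force: [-0.6, 0.3, 0.0]
gripper_width: 0.0353
```

Request:
servo_tool(commands="0 0.008 0 0 1; 0 0 0 0 1; 0 0 0 0 1; 0 0 0 0 1")

```text
t: 18.18
ee_pos: [0.4312, 0.3465, 0.0828]
ee_rot: [[-0.998, 0.001, 0.055], [-0.055, 0.0, -0.998], [-0.001, -1.0, -0.0]]
ft_force: [-0.2, -0.2, -0.9]
gripper_width: 0.0355
```

Request:
servo_tool(commands="0 0.006 0 0 1; 0 0 0 0 1; 0 0 0 0 1; 0 0 0 0 1")

```text
t: 18.52
ee_pos: [0.4309, 0.3463, 0.0811]
ee_rot: [[-0.998, -0.0, 0.055], [-0.055, -0.0, -0.998], [0.0, -1.0, 0.0]]
ft_force: [-0.0, 0.0, -0.7]
gripper_width: 0.0351
```

Request:
servo_tool(commands="0 0.005 0.006 0 1; 0 0 0 0 1; 0 0 0 0 1; 0 0 0 0 1")

```text
t: 18.85
ee_pos: [0.431, 0.3451, 0.0801]
ee_rot: [[-0.998, 0.0, 0.055], [-0.055, -0.0, -0.998], [-0.0, -1.0, 0.0]]
ft_force: [-0.4, -0.8, -1.0]
gripper_width: 0.035
```

Request:
servo_tool(commands="0 0.005 0 0 1; 0 0 0 0 1; 0 0 0 0 1; 0 0 0 0 1")

```text
t: 19.18
ee_pos: [0.431, 0.3452, 0.0791]
ee_rot: [[-0.998, -0.0, 0.055], [-0.055, -0.0, -0.998], [0.0, -1.0, 0.0]]
ft_force: [0.3, 0.1, -0.5]
gripper_width: 0.0353
```

Request:
servo_tool(commands="0 0.005 0 0 1; 0 0 0 0 1; 0 0 0 0 1; 0 0 0 0 1")

```text
t: 19.52
ee_pos: [0.4311, 0.3452, 0.079]
ee_rot: [[-0.998, 0.001, 0.055], [-0.055, -0.0, -0.998], [-0.001, -1.0, 0.0]]
ft_force: [-3.6, -1.9, 9.4]
gripper_width: 0.0354
```

Request:
servo_tool(commands="0 0.003 0 0 1; 0 0 0 0 1; 0 0 0 0 1; 0 0 0 0 1")

```text
t: 19.85
ee_pos: [0.4311, 0.3452, 0.0789]
ee_rot: [[-0.998, 0.001, 0.055], [-0.055, -0.001, -0.998], [-0.001, -1.0, 0.001]]
ft_force: [-5.2, -5.4, 16.3]
gripper_width: 0.0351
```

Request:
servo_tool(commands="0 -0.006 0 0 1; 0 0 0 0 1; 0 0 0 0 0; 0 0 0 0 0; 0 0 0 0 0")

```text
t: 20.27
ee_pos: [0.4309, 0.3451, 0.0785]
ee_rot: [[-0.998, -0.0, 0.055], [-0.055, -0.0, -0.998], [0.0, -1.0, 0.0]]
ft_force: [1.0, -0.4, -0.8]
gripper_width: 0.0479
```

Request:
servo_tool(commands="0 0 0 0 0; 0 0 0 0 0; 0 0 0 0 0; 0 0 0 0 0; 0 0 0 0 0")

```text
t: 20.68
ee_pos: [0.431, 0.3452, 0.0787]
ee_rot: [[-0.998, 0.0, 0.055], [-0.055, -0.0, -0.998], [-0.0, -1.0, 0.0]]
ft_force: [-0.4, -0.6, -0.5]
gripper_width: 0.0806
```

Request:
servo_tool(commands="0 -0.1 0 0 0; 0 -0.18 0 0 0; 0 -0.1 0 0 0; 0 0 0 0 0; 0 0 0 0 0")

```text
t: 21.1
ee_pos: [0.4316, 0.3456, 0.1557]
ee_rot: [[-0.998, 0.002, 0.055], [-0.055, 0.001, -0.998], [-0.002, -1.0, -0.001]]
ft_force: [-0.4, 0.1, -0.8]
gripper_width: 0.0869
```

```bash
python3 go.py 694.2 -4.3 150 -87.1
```

```text
t 21.1 pos [431.6 345.6 155.7] head -86.8 w 86.9 F [-0.4  0.1 -0.8]
shift [-1.215  0.03   1.819] rows 10.9 turn 0.0007
```

Request:
servo_tool(commands="-0.11 0 0.165 0 0; -0.11 0 0.165 0 0; -0.11 0 0.165 0 0; -0.11 0 0.165 0 0; -0.11 0 0.165 0 0")

```text
t: 21.52
ee_pos: [0.5502, 0.1844, 0.1533]
ee_rot: [[-0.998, -0.002, 0.055], [-0.055, -0.001, -0.998], [0.002, -1.0, 0.001]]
ft_force: [1.0, 0.1, 0.0]
gripper_width: 0.0872
```

Request:
servo_tool(commands="-0.11 0 0.165 0 0; -0.11 0 0.165 0 0; -0.11 0 0.165 0 0; -0.11 0 0.165 0 0; -0.11 0 0.165 0 0")

```text
t: 21.93
ee_pos: [0.6691, 0.0258, 0.1529]
ee_rot: [[-0.998, -0.002, 0.055], [-0.055, -0.001, -0.998], [0.002, -1.0, 0.001]]
ft_force: [0.2, 0.7, 0.5]
gripper_width: 0.0868
```

Request:
servo_tool(commands="-0.11 0 0.165 0 0; 0 0 0 0 0; 0 0 0 0 0; 0 0 0 0 0")

```text
t: 22.27
ee_pos: [0.692, -0.0034, 0.153]
ee_rot: [[-0.998, -0.002, 0.056], [-0.056, 0.001, -0.998], [0.002, -1.0, -0.001]]
ft_force: [1.2, 0.6, -0.3]
gripper_width: 0.0872
```

```bash
python3 go.py 694.2 -4.3 38 -87.1; python3 - <<'E'
from h import *
from plant import robot
p=robot.snapshot("top");W=cloud(p)
print('small',meas(W,(65,215,125,295),.083,.099))
print('low',meas(W,(65,215,125,295),.058,.074))
print('flat',meas(W,(70,224,118,285),.024,.038))
a=cv2.resize(p['color'][150:320,30:230],None,fx=2.5,fy=2.5)
b=robot.snapshot("scene")['color'][130:260,330:460]
cv2.imwrite("pics/m5.png",np.hstack([a,cv2.resize(b,None,fx=425/130,fy=425/130)[:, :300]]))
E
```

```text
t 22.27 pos [692.   -3.4 153. ] head -86.8 w 87.2 F [ 1.2  0.6 -0.3]
shift [-0.012  0.575  0.006] rows 2.9 turn 0.0008
small {'n': 274, 'rect': array([431. , 345.8]), 'size': array([34.7, 34.1]), 'ang': 74.5, 'mean': array([431.2, 345. ,  90.2])}
low {'n': 394, 'rect': array([430. , 344.5]), 'size': array([56.8, 58.6]), 'ang': 0.4, 'mean': array([431.3, 336.8,  64.7])}
flat {'n': 710, 'rect': array([430.6, 344.7]), 'size': array([96.1, 65.2]), 'ang': 3.1, 'mean': array([433.6, 337.9,  30.4])}
```

View pics/m5.png

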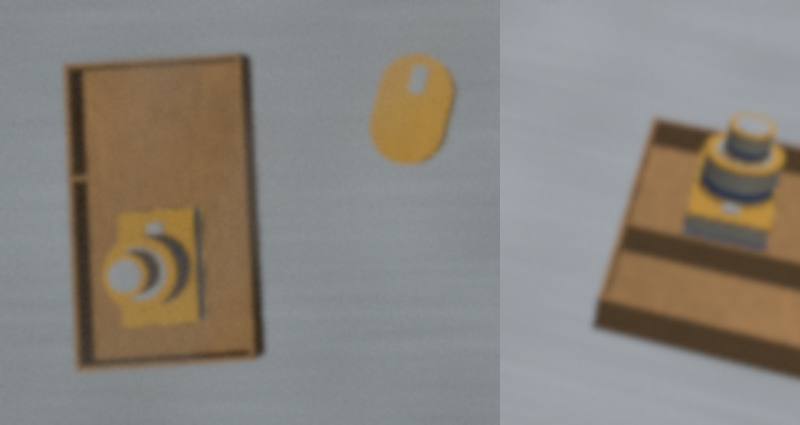

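The stack stands centred: small tin at (125,272), low tin at (150,270), flat tin at (160,265) in the left crop, where the offset is parallax. Now I take the tall can.

Request:
servo_tool(commands="-0.012 0.18 0.006 0 0; 0 0.18 0 0 0; 0 0.14 0 0 0; 0 0.07 0 0 0; 0 0 0 0 0")

```text
t: 22.78
ee_pos: [0.6927, -0.004, 0.0372]
ee_rot: [[-0.998, -0.006, 0.057], [-0.057, 0.0, -0.998], [0.006, -1.0, -0.0]]
ft_force: [-0.1, 0.3, 0.3]
gripper_width: 0.0871
```

Request:
servo_tool(commands="0 0 0 0 1; 0 0 0 0 1; 0 0 0 0 1; 0 0 0 0 1; 0 0 0 0 1")

```text
t: 23.2
ee_pos: [0.6959, -0.005, 0.0421]
ee_rot: [[-0.998, 0.002, 0.055], [-0.055, -0.0, -0.998], [-0.002, -1.0, 0.0]]
ft_force: [0.3, -0.6, -0.2]
gripper_width: 0.0611
```

Request:
servo_tool(commands="0 0 0 0 1; 0 0 0 0 1; 0 0 0 0 1; 0 0 0 0 1; 0 0 0 0 1")

```text
t: 23.62
ee_pos: [0.6954, -0.0051, 0.0411]
ee_rot: [[-0.998, 0.0, 0.055], [-0.055, -0.0, -0.998], [-0.0, -1.0, 0.0]]
ft_force: [-0.9, -0.2, 3.9]
gripper_width: 0.0469
```

Request:
servo_tool(commands="0 -0.1 0 0 1; 0 -0.18 0 0 1; 0 -0.18 0 0 1; 0 -0.1 0 0 1; 0 0 0 0 1")

```text
t: 24.03
ee_pos: [0.6975, -0.0044, 0.1583]
ee_rot: [[-0.998, 0.008, 0.055], [-0.055, 0.0, -0.998], [-0.008, -1.0, 0.0]]
ft_force: [0.8, 0.5, -2.0]
gripper_width: 0.0473
```

Request:
servo_tool(commands="0.059 0 -0.18 0 1; 0.059 0 -0.18 0 1; 0.059 0 -0.18 0 1; 0.059 0 -0.18 0 1; 0.059 0 -0.18 0 1")

```text
t: 24.45
ee_pos: [0.6248, 0.1728, 0.1513]
ee_rot: [[-0.998, -0.002, 0.055], [-0.055, -0.0, -0.998], [0.002, -1.0, 0.0]]
ft_force: [0.4, -0.1, -2.7]
gripper_width: 0.0475
```

Request:
servo_tool(commands="0.059 0 -0.18 0 1; 0.059 0 -0.18 0 1; 0.059 0 -0.18 0 1; 0.059 0 -0.18 0 1; 0.059 0 -0.18 0 1")

```text
t: 24.87
ee_pos: [0.556, 0.3491, 0.1513]
ee_rot: [[-0.998, -0.001, 0.055], [-0.055, -0.001, -0.998], [0.002, -1.0, 0.001]]
ft_force: [0.5, 0.4, -1.8]
gripper_width: 0.0473
```

Request:
servo_tool(commands="0 0 0 0 1; 0 0 0 0 1; 0 0 0 0 1; 0 0 0 0 1")

```text
t: 25.2
ee_pos: [0.5581, 0.3463, 0.1518]
ee_rot: [[-0.999, -0.001, 0.053], [-0.053, -0.001, -0.999], [0.001, -1.0, 0.001]]
ft_force: [-0.0, -0.5, -2.9]
gripper_width: 0.0472
```

```bash
python3 go.py 557.7 348.4 45 -87.1; python3 - <<'E'
from plant import robot
import cv2
c=robot.snapshot("scene")['color']; cv2.imwrite("pics/s6.png",cv2.resize(c[60:280,250:490],None,fx=2.4,fy=2.4))
E
```

```text
t 25.2 pos [558.1 346.3 151.8] head -86.9 w 47.2 F [-0.  -0.5 -2.9]
shift [ 0.001  0.534 -0.011] rows 2.7 turn 0.0005
```

View pics/s6.png

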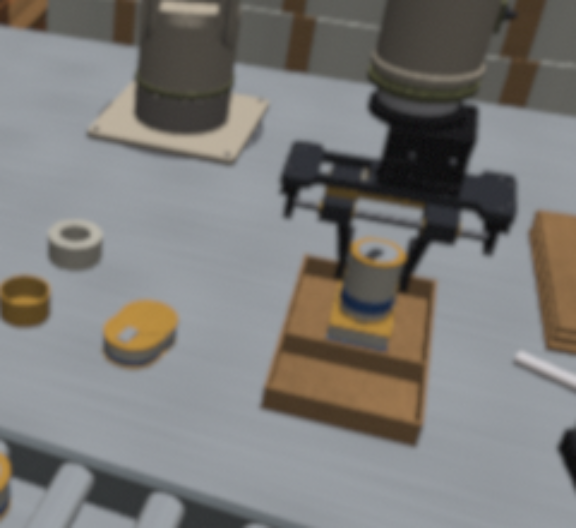

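The can hangs upright, held in front of the camera's line to the stack at (370,280). I lower it into the narrow compartment.

Request:
servo_tool(commands="0.001 0.16 -0.011 0 1; 0 0.16 0 0 1; 0 0.13 0 0 1; 0 0.05 0 0 1; 0 0 0 0 1")

```text
t: 25.67
ee_pos: [0.5563, 0.3481, 0.0499]
ee_rot: [[-0.999, -0.004, 0.054], [-0.054, -0.003, -0.999], [0.004, -1.0, 0.003]]
ft_force: [0.3, -0.4, -1.7]
gripper_width: 0.0473
```

Request:
servo_tool(commands="0 0.01 0 0 1; 0 0 0 0 1; 0 0 0 0 1; 0 0 0 0 1; 0 0 0 0 1")

```text
t: 26.08
ee_pos: [0.5576, 0.3505, 0.0518]
ee_rot: [[-0.998, 0.001, 0.055], [-0.055, 0.001, -0.998], [-0.001, -1.0, -0.001]]
ft_force: [0.4, 0.0, -1.5]
gripper_width: 0.0473
```

Request:
servo_tool(commands="0 0.007 0 0 1; 0 0 0 0 1; 0 0 0 0 1; 0 0 0 0 1")

```text
t: 26.42
ee_pos: [0.5571, 0.3501, 0.0493]
ee_rot: [[-0.998, -0.0, 0.055], [-0.055, -0.0, -0.998], [0.0, -1.0, 0.0]]
ft_force: [0.2, -0.6, -2.0]
gripper_width: 0.0471
```

Request:
servo_tool(commands="0 0.01 0 0 1; 0 0 0 0 1; 0 0 0 0 1; 0 0 0 0 1")

```text
t: 26.75
ee_pos: [0.5571, 0.3501, 0.0472]
ee_rot: [[-0.998, -0.0, 0.055], [-0.055, -0.0, -0.998], [0.0, -1.0, 0.0]]
ft_force: [-0.4, 0.7, -1.8]
gripper_width: 0.0473
```

Request:
servo_tool(commands="0 0.007 0 0 1; 0 0 0 0 1; 0 0 0 0 1; 0 0 0 0 1")

```text
t: 27.08
ee_pos: [0.5571, 0.3501, 0.0459]
ee_rot: [[-0.998, -0.0, 0.055], [-0.055, -0.0, -0.998], [0.0, -1.0, 0.0]]
ft_force: [0.7, -0.5, -1.9]
gripper_width: 0.0471
```

Request:
servo_tool(commands="0 0.005 0 0 1; 0 0 0 0 1; 0 0 0 0 1; 0 0 0 0 1")

```text
t: 27.42
ee_pos: [0.5571, 0.3502, 0.0449]
ee_rot: [[-0.998, 0.0, 0.055], [-0.055, -0.0, -0.998], [-0.0, -1.0, 0.0]]
ft_force: [0.1, 0.0, -1.8]
gripper_width: 0.0472
```

Request:
servo_tool(commands="0 0.005 0 0 1; 0 0 0 0 1; 0 0 0 0 1; 0 0 0 0 1")

```text
t: 27.75
ee_pos: [0.5573, 0.3502, 0.0441]
ee_rot: [[-0.998, 0.0, 0.055], [-0.055, 0.0, -0.998], [-0.0, -1.0, -0.0]]
ft_force: [-0.4, -1.2, 0.6]
gripper_width: 0.0473
```

Request:
servo_tool(commands="0 0.003 0 0 1; 0 0 0 0 1; 0 0 0 0 1; 0 0 0 0 1")

```text
t: 28.08
ee_pos: [0.5573, 0.3502, 0.0441]
ee_rot: [[-0.998, 0.001, 0.055], [-0.055, -0.0, -0.998], [-0.001, -1.0, 0.0]]
ft_force: [-2.1, -1.4, 5.4]
gripper_width: 0.0473
```

Request:
servo_tool(commands="0 -0.002 0 0 1; 0 0 0 0 0; 0 0 0 0 0; 0 0 0 0 0; 0 0 0 0 0")

```text
t: 28.5
ee_pos: [0.5571, 0.3501, 0.0436]
ee_rot: [[-0.998, -0.0, 0.055], [-0.055, -0.0, -0.998], [0.0, -1.0, 0.0]]
ft_force: [0.1, 0.3, 0.4]
gripper_width: 0.0665
```

Request:
servo_tool(commands="0 0 0 0 0; 0 0 0 0 0; 0 0 0 0 0; 0 0 0 0 0; 0 -0.08 0 0 0")

```text
t: 28.92
ee_pos: [0.5556, 0.3489, 0.0568]
ee_rot: [[-0.998, -0.004, 0.056], [-0.056, -0.003, -0.998], [0.004, -1.0, 0.002]]
ft_force: [-0.8, -0.1, -0.0]
gripper_width: 0.0869
```

Request:
servo_tool(commands="0 -0.15 0 0 0; 0 -0.18 0 0 0; 0 -0.18 0 0 0; 0 -0.05 0 0 0; 0 0 0.15 0 0")

```text
t: 29.33
ee_pos: [0.5576, 0.3273, 0.1761]
ee_rot: [[-0.998, 0.004, 0.063], [-0.063, 0.007, -0.998], [-0.005, -1.0, -0.007]]
ft_force: [-0.1, 1.3, -0.1]
gripper_width: 0.0871
```

Request:
servo_tool(commands="0 0 0.19 0 0; 0 0 0.19 0 0; 0 0 0.19 0 0; 0 0 0.19 0 0; 0 0 0.19 0 0")

```text
t: 29.75
ee_pos: [0.5691, 0.1286, 0.1718]
ee_rot: [[-0.998, 0.0, 0.055], [-0.055, -0.0, -0.998], [-0.0, -1.0, 0.0]]
ft_force: [0.1, -1.0, -0.2]
gripper_width: 0.0871
```

Request:
servo_tool(commands="0 0 0.19 0 0; 0 0 0.15 0 0; 0 0 0.05 0 0; 0 0 0 0 0; 0 0 0 0 0")

```text
t: 30.17
ee_pos: [0.5736, 0.0532, 0.1718]
ee_rot: [[-0.998, 0.0, 0.055], [-0.055, 0.0, -0.998], [-0.0, -1.0, -0.0]]
ft_force: [-0.1, 1.0, -0.4]
gripper_width: 0.0872
```

```bash
python3 go.py 557.7 348.4 45 -87.1; python3 - <<'E'
from h import *
from plant import robot
p=robot.snapshot("top");W=cloud(p);C=(60,160,135,305)
print('tall',meas(W,C,.062,.076) if 0 else meas(W,(60,160,130,222),.060,.078))
print('small',meas(W,(65,225,125,295),.083,.099))
print('oval',meas(W,(170,165,222,222),.02,.036)); print('open',meas(W,(235,170,285,215),.026,.042)); print('square',meas(W,(288,105,335,155),.058,.074))
a=cv2.resize(p['color'][60:320,30:350],None,fx=1.5,fy=1.5)
b=robot.snapshot("scene")['color'][120:250,340:440]
cv2.imwrite("pics/m7.png",np.hstack([a,cv2.resize(b,(300,390))]))
E
```

```text
t 30.17 pos [573.6  53.2 171.8] head -86.8 w 87.2 F [-0.1  1.  -0.4]
shift [-0.002  0.635 -1.478] rows 8.0 turn 0.0007
tall {'n': 449, 'rect': array([556.7, 350.9]), 'size': array([46.4, 46.7]), 'ang': 89.3, 'mean': array([556.2, 349.9,  68.5])}
small {'n': 272, 'rect': array([431.1, 345.8]), 'size': array([34.2, 35.7]), 'ang': 17.6, 'mean': array([431.3, 345.1,  90.2])}
oval {'n': 0, 'rect': array([0., 0.]), 'size': array([0., 0.]), 'ang': 0.0, 'mean': array([nan, nan, nan])}
open {'n': 5, 'rect': array([542.2, -25.3]), 'size': array([1.5, 5.9]), 'ang': 44.7, 'mean': array([542.1, -25.4,  32.5])}
square {'n': 530, 'rect': array([ 693.5, -114.4]), 'size': array([47.9, 48.4]), 'ang': 70.9, 'mean': array([ 692.9, -114.3,   65.8])}h.py:12: RuntimeWarning: Mean of empty slice.
  return dict(n=len(P),rect=np.round(r[0],1),size=np.round(r[1],1),ang=round(r[2],1),mean=np.round(P.mean(0)*1000,1))
  ret = um.true_divide(
```

View pics/m7.png

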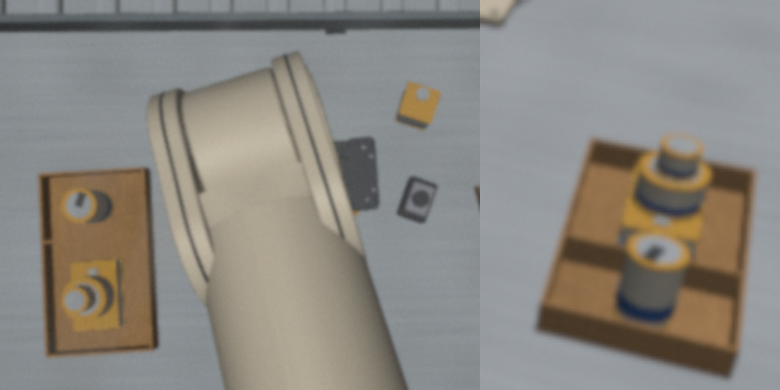

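The tall can stands at (82,205) in the narrow compartment and the stack is intact at (90,297). The robot is clear, so I hand in.

```bash
python3 -c "
from plant import robot
import numpy as np
s=robot.state();print(s['t'],np.abs(s['joint_vel']).max());print(robot.finish_job())"
```

```text
30.2667 0.008069566965800745
the job is handed in; nothing more can be done
None
```

The sample carton is made up as asked, and I handed the job in at t = 30.3 s with the gripper open and clear. The tins went in as flat tin, low tin, small tin, then the tall can.

- **Stack:** the small tin's top measured 90.2 mm high (91 expected). From the camera fits, the flat, low and small tins share a centre to about 2 mm.
- **Tall can:** it stands upright in the narrow compartment, within about 3 mm of its centre. Its top measured 68.5 mm (69 expected).
- **Tins that stay:** the square can was re-measured and had not moved. At the last check the arm hid the oval tin and the open tin from the top camera, so those two readings failed. Pictures taken while the tall can was being carried showed both in place, and nothing came near them afterwards.
- **Forces:** the largest contact force I read was about 38 N in total, when I set down the flat tin. It was the tin in the fingers pressing on the carton floor.

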